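Return three swapped micropipettes to their own colour-coded rests

ROBOT

A 6-joint arm with a two-finger parallel gripper is mounted at the origin on the work surface. World frame = base frame: x ahead of the robot, y to its left, z up, the work surface at z = 0. Lengths are in mm, angles in rad, forces in N, time in s.
With the tool pointing down it reaches from about 300 to 775 mm from the base axis. Payload 14.6 kg.
Tool frame: the origin (TCP) lies at the very end of the fingers, on their centre line; the grasp point (between the pads) lies 19 mm behind it (grip_point_offset is the distance from the TCP to the grasp point, in mm); z points along the fingers, y is the line along which they close (so a half turn about z gives the same grasp; the last joint's range is limited). The gripper opens to 94 mm and grips with 3 to 60 N. Pads are 16 mm wide; open, the fingers measure 119 mm over their backs; the gripper's body (75 mm by 177 mm) begins 78 mm behind the grasp point.
Start: joints at [-1.307, 0.3, 1.521, -0, 1.321, -0.067], TCP at [178.633, -520.173, 205.446] pointing down, gripper open.
Joint ranges: [-3.03, 3.03], [-0.79, 2.21], [0.23, 2.52], [-1.04, 4.18], [0, 3.07], [-2.55, 2.55]. Speed limits (rad/s): [2.22, 2.22, 2.57, 3.14, 3.14, 3.14].

INTERFACE

Orientations are given as [roll, pitch, yaw] about the fixed x, y, z axes, in that order (R = Rz(yaw) Ry(pitch) Rx(roll)).
In Python, from cell import read_state, camera, camera_info, sign_off, grip_point_offset gives the robot as it stands.
- The arm moves only by the shell command python3 -m handwheel 'ROWS' [FORCE]. ROWS is text: rows parted by semicolons, each of 5 numbers parted by spaces: the shift along the world's x, y, z in units of 40 mm (1.0 is 40 mm), then the turn about the world's z in units of 5 degrees (1.0 is 5 degrees), then the closure, from 0 (fully open) to 1 (shut). In form: dx dy dz yaw gripper; .... A call has 1 to 12 rows; each row shifts and turns the commanded pose from where the row before left it; what a row does not reach is not made up. A row lasts 1/12 s, in which the tool goes at most 41.7 mm and 7.16 degrees, less where a joint would pass 70% of its speed; a pose out of reach is approached as far as the arm can. A call is refused whole if a number of a shift passes 1 or a number of a turn 1, either way. A call with a gripper value outside its range is refused whole. The fingers move at their own pace and stop on an object; FORCE is the grip in N (left out, the last holds). Time passes only in rows, so rows that do not move let the fingers close. It gives the time, the measured TCP pose, the force, the opening and the grip force at its end, in the units of the state.
- read_state(): the state, without advancing time (a new reading comes with each control period).
- camera(name): name is "scene" or "top"; returns (picture, depth): 384x512x3 uint8, red, green, blue; 384x512 float32, mm along the optical axis (not along the pixel's ray), 0 where there is no reading.
- camera_info(name): a dict with "intrinsics" (3x3 intrinsics, pixels), "k1" (the pictures are not rectified: a ray, as slopes to the right and down, at radius r is drawn at 1 + k1 r^2 times it, then the intrinsics apply), "world_from_camera" (4x4, takes a point from camera to world coordinates). Camera axes: x right, y down, z forward; pixel columns grow to the right and rows downward; lengths in mm; the calibration is good to about 2 mm. A picture is of the moment at which its call begins. camera_info takes no time and is no camera call.
- sign_off(): hands the job in; it is judged then, once.
The state is a dict: "clock": time; "joints": joint angles; "qd": joint speeds; "effort": joint torques, N m; "eef_pos": TCP position; "eef_rot": TCP orientation; "wrist_force": force on the tool from outside, world axes, zero at the start; "moment": the same for the moment, N m; "finger_gap": finger opening in mm; "finger_force": force on a finger pad.
Only numpy, scipy, OpenCV 4.12 (cv2) and the standard library are available. Lean on these libraries where they do the work, as an engineer would, in place of code of your own. Each camera call takes 0.05 s, during which the arm holds its last target. There are 200 camera calls.

TASK

The three pipettes have been put down on one another's rests: move each to the rest whose base has the colour of its push button, lying in both notches, well centred and tip pointing the same way as now, and use the black spare rest to park one in the meantime, so that it is empty again at the end. The button end is heavy, so take each pipette near its balance point on the handle so that it carries level, and never lay one on the bench. Leave the two dishes and the timer between the rests where they are.

Things in the scene. Friction and masses are not known exactly. Their poses are not given: they have to be found in the camera images.
- pip_red_mid (a point): pipette with red button and collar, 110 g, 236 mm long, lying along x; this point: mid-length, on its axis. x runs from the button (-118 mm) to the thin tip (+118), z up. White handle x -98 to +8, 26 wide (y), 30 high (z -15 to +15); hook on top up to z +32 at x -93 to -70; grey 14 mm round sleeve x +30 to +92. Button end is heavy: balances at x = -40 mm, middle of the dark display on the handle; grip there across y.
- pip_yellow_mid (a point): pipette with yellow button and collar, 110 g, 236 mm long, lying along x; this point: mid-length, on its axis. x runs from the button (-118 mm) to the thin tip (+118), z up. White handle x -98 to +8, 26 wide (y), 30 high (z -15 to +15); hook on top up to z +32 at x -93 to -70; grey 14 mm round sleeve x +30 to +92. Button end is heavy: balances at x = -40 mm, middle of the dark display on the handle; grip there across y.
- pip_blue_mid (a point): pipette with blue button and collar, 110 g, 236 mm long, lying along x; this point: mid-length, on its axis. x runs from the button (-118 mm) to the thin tip (+118), z up. White handle x -98 to +8, 26 wide (y), 30 high (z -15 to +15); hook on top up to z +32 at x -93 to -70; grey 14 mm round sleeve x +30 to +92. Button end is heavy: balances at x = -40 mm, middle of the dark display on the handle; grip there across y.
- rest_red_seat (a point): fixed rest with red base (the place of the red pipette), base 196 x 56 x 8 mm. White cradle plates 8 mm thick: at x = -80 mm flared notch for the handle (floor 30 mm wide, 42 mm over the bench; tops 55), at x = +75 V notch for the sleeve (tops 64). This point: 57 mm over the bench, where a seated pipette's middle belongs; x towards where its tip must point, z up.
- rest_yellow_seat (a point): fixed rest with yellow base (the place of the yellow pipette), base 196 x 56 x 8 mm. White cradle plates 8 mm thick: at x = -80 mm flared notch for the handle (floor 30 mm wide, 42 mm over the bench; tops 55), at x = +75 V notch for the sleeve (tops 64). This point: 57 mm over the bench, where a seated pipette's middle belongs; x towards where its tip must point, z up.
- rest_blue_seat (a point): fixed rest with blue base (the place of the blue pipette), base 196 x 56 x 8 mm. White cradle plates 8 mm thick: at x = -80 mm flared notch for the handle (floor 30 mm wide, 42 mm over the bench; tops 55), at x = +75 V notch for the sleeve (tops 64). This point: 57 mm over the bench, where a seated pipette's middle belongs; x towards where its tip must point, z up.
- rest_spare_seat (a point): fixed rest with black base (the spare, empty at the start), base 196 x 56 x 8 mm. White cradle plates 8 mm thick: at x = -80 mm flared notch for the handle (floor 30 mm wide, 42 mm over the bench; tops 55), at x = +75 V notch for the sleeve (tops 64). This point: 57 mm over the bench, where a seated pipette's middle belongs; x towards where its tip must point, z up.
- dish_green_mid (a point): round culture dish with green lid, 39 mm diameter, 12 mm high, loose on the bench between the rests; its centre. To be left alone.
- dish_violet_mid (a point): round culture dish with violet lid, 39 mm diameter, 12 mm high, loose on the bench between the rests; its centre. To be left alone.
- timer_mid (a point): flat white lab timer with dark display, 50 x 36 x 14 mm, loose on the bench between the rests; its centre. To be left alone.

How it is judged (in metres and radians):
On the way:
1. one pipette lies released on the black spare rest (((distance between pip_red_mid and rest_spare_seat below 0.015 m and angle between the x axis of pip_red_mid and the x axis of rest_spare_seat, either way round below 0.1 rad and angle between pip_red_mid's own z axis and vertical below 0.12 rad and contact force between the fingers and pip_red below 0.2 N) or (distance between pip_yellow_mid and rest_spare_seat below 0.015 m and angle between the x axis of pip_yellow_mid and the x axis of rest_spare_seat, either way round below 0.1 rad and angle between pip_yellow_mid's own z axis and vertical below 0.12 rad and contact force between the fingers and pip_yellow below 0.2 N) or (distance between pip_blue_mid and rest_spare_seat below 0.015 m and angle between the x axis of pip_blue_mid and the x axis of rest_spare_seat, either way round below 0.1 rad and angle between pip_blue_mid's own z axis and vertical below 0.12 rad and contact force between the fingers and pip_blue below 0.2 N))), for 0.2 s.
At the end, for the whole second after the job is handed in: Each pipette lies at rest and released in both notches of the rest of its own colour: its middle within 15 mm of the rest's seat point, its axis within 0.1 rad (6 degrees) of the rest's, tilted less than 0.12 rad (7 degrees); so the spare rest is empty (distance between pip_red_mid and rest_red_seat below 0.015 m and angle between the x axis of pip_red_mid and the x axis of rest_red_seat, either way round below 0.1 rad and angle between each of pip_red_mid, pip_yellow_mid, pip_blue_mid's own z axis and vertical below 0.12 rad and linear speed of each of pip_red, pip_yellow, pip_blue below 0.02 m/s and angular speed of each of pip_red, pip_yellow, pip_blue below 0.2 rad/s and distance between pip_yellow_mid and rest_yellow_seat below 0.015 m and angle between the x axis of pip_yellow_mid and the x axis of rest_yellow_seat, either way round below 0.1 rad and distance between pip_blue_mid and rest_blue_seat below 0.015 m and angle between the x axis of pip_blue_mid and the x axis of rest_blue_seat, either way round below 0.1 rad); the robot touches nothing.
It fails at once if a pipette is tipped more than 0.35 rad (20 degrees) (angle between any of pip_red_mid, pip_yellow_mid, pip_blue_mid's own z axis and vertical above 0.35 rad).
It fails at once if a pipette is laid or dropped on the bench (its middle lower than 35 mm) (height (world z) of any of pip_red_mid, pip_yellow_mid, pip_blue_mid below 0.035 m).
It fails at once if a dish or the timer is shifted more than 15 mm (distance of any of dish_green_mid, dish_violet_mid, timer_mid from where it was at the start of the episode above 0.015 m).
It also fails if it takes over 118 s, if anything falls off the work surface, if the arm or the gripper's body presses on something with over 40 N, if the wrist force passes 120 N, or if a joint passes its speed limit or range.

## Working session

There is one attempt and no reset: what is moved stays moved. The work goes in short steps, Python scripts to look and compute and a shell command to move; the robot and the scene stay as the last step left them, time stands still between calls to the robot, and variables do not carry over. Pictures are saved under pics/ and viewed, at most 14 in all, crops included, and the job is handed in when it is done.

```bash
mkdir -p pics; ls; python3 - <<'E'
from cell import *
import cv2,numpy as np
print(read_state()); print(grip_point_offset() if callable(grip_point_offset) else grip_point_offset)
for n in("scene","top"):
    p,d=camera(n); np.save(f"pics/{n}_d.npy",d); cv2.imwrite(f"pics/{n}0.png",p[:,:,::-1]); i=camera_info(n);print(n,i)
    cv2.imwrite(f"pics/{n}0b.png",cv2.resize(p[:,:,::-1],(800,600),interpolation=cv2.INTER_CUBIC))
E
```

```text
pics
{'clock': 0.0, 'joints': array([-1.30661834e+00,  3.00461098e-01,  1.52160528e+00,  1.06375642e-05,
        1.32068347e+00, -6.65870722e-02]), 'qd': array([-4.07726872e-05,  1.15111134e-03,  5.22891689e-04,  1.46904097e-04,
       -1.50624373e-03, -2.18065655e-03]), 'effort': array([-6.26231249e-04, -5.31806016e+01, -3.52738452e+01,  7.08359806e-02,
        2.43834121e-02, -9.51102015e-05]), 'eef_pos': array([ 178.55800858, -519.92472132,  204.88157616]), 'eef_rot': array([-3.14043870e+00, -8.72783377e-05,  3.30762367e-01]), 'wrist_force': array([-0.07303284, -0.47909026,  0.4636415 ]), 'moment': array([-0.01911509,  0.02456455, -0.02529226]), 'finger_force': 0.0, 'finger_gap': 93.99379069217743}
18.8
scene {'intrinsics': array([[451.15786985,   0.        , 260.24307475],
       [  0.        , 451.15786985, 189.30329473],
       [  0.        ,   0.        ,   1.        ]]), 'k1': -0.09782277186182553, 'world_from_camera': array([[ 4.53335932e-01,  6.44169211e-01, -6.16062140e-01,
         1.01479451e+03],
       [ 8.91232818e-01, -3.16880307e-01,  3.24485648e-01,
        -2.46924687e+02],
       [ 1.38057039e-02, -6.96155801e-01, -7.17757970e-01,
         6.09907578e+02],
       [ 0.00000000e+00,  0.00000000e+00,  0.00000000e+00,
         1.00000000e+00]])}
top {'intrinsics': array([[363.28532077,   0.        , 259.12990439],
       [  0.        , 363.28532077, 195.53194677],
       [  0.        ,   0.        ,   1.        ]]), 'k1': 0.0037821847972533016, 'world_from_camera': array([[-1.46398581e-02, -9.83231678e-01,  1.81772228e-01,
         3.88514579e+02],
       [-9.99794958e-01,  1.18509869e-02, -1.64193984e-02,
         1.98317192e+01],
       [ 1.39898924e-02, -1.81975334e-01, -9.83203570e-01,
         8.50727145e+02],
       [ 0.00000000e+00,  0.00000000e+00,  0.00000000e+00,
         1.00000000e+00]])}
```

View pics/top0b.png

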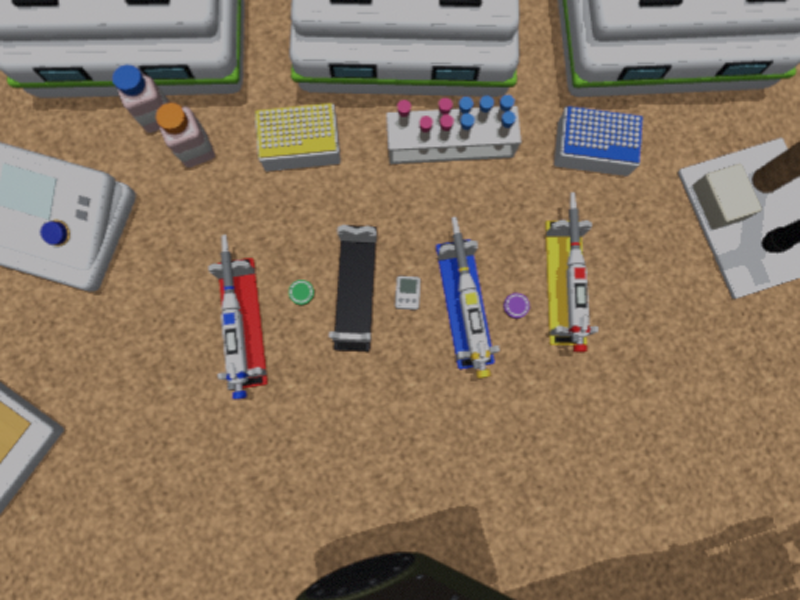

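View pics/scene0b.png

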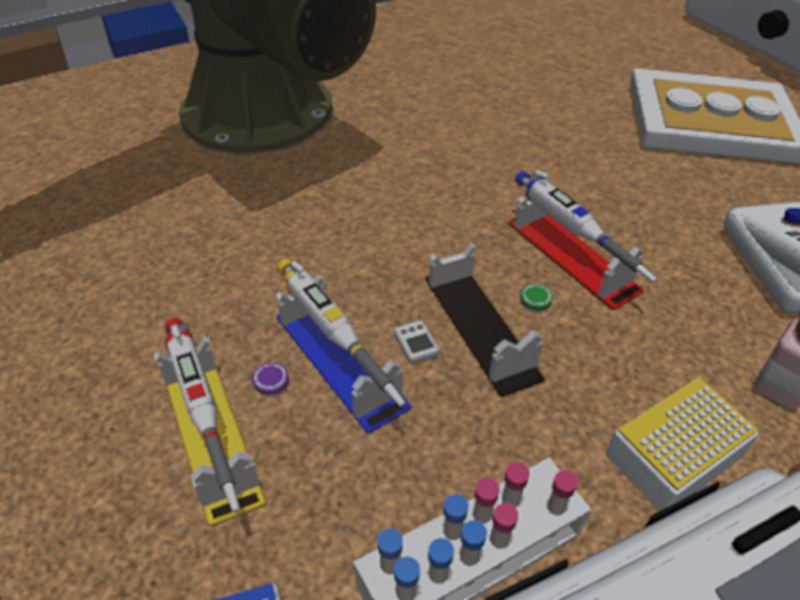

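```bash
cat > h.py <<'E'
from cell import *
import cv2,numpy as np
def cloud(n):
    p,d=camera(n); i=camera_info(n)
    v,u=np.nonzero(d>0)
    q=cv2.undistortPoints(np.c_[u,v].astype(float)[:,None],i["intrinsics"],np.array([i["k1"],0,0,0.]))[:,0]
    z=d[v,u]; T=i["world_from_camera"]
    P=np.c_[q*z[:,None],z]@T[:3,:3].T+T[:3,3]
    hsv=cv2.cvtColor(p,cv2.COLOR_RGB2HSV)[v,u].astype(int)
    return P,hsv,np.c_[u,v]
def both():
    a=[cloud(n) for n in("top","scene")]
    return a
HUE=dict(red=0,yellow=27,blue=117)
def colmask(h,c):
    if c=="black": return (h[:,2]<60)
    dh=np.abs(h[:,0]-HUE[c]); dh=np.minimum(dh,180-dh)
    return (dh<9)&(h[:,1]>170)&(h[:,2]>60)
ROI=lambda P:(P[:,0]>300)&(P[:,0]<620)&(P[:,1]>-260)&(P[:,1]<260)
E
python3 - <<'E'
from h import *
for n,(P,h,u) in zip(("top","scene"),both()):
    r=ROI(P); P=P[r];h=h[r]
    b=P[np.abs(P[:,2])<6]; print(n,"bench z",np.median(b[:,2]))
    for c in("red","yellow","blue","black"):
        m=colmask(h,c)&(P[:,2]>2)&(P[:,2]<15)
        if c=="black": m&=(np.abs(P[:,1]-65)<60)
        Q=P[m]
        (cx,cy),wh,a=cv2.minAreaRect(Q[:,:2].astype(np.float32))
        print(n,"base",c,m.sum(),np.round([cx,cy,*wh,a],1),"z",np.median(Q[:,2]).round(1), Q[:,:2].min(0).round(),Q[:,:2].max(0).round())
        if c=="black":continue
        m=colmask(h,c)&(P[:,2]>45)
        Q=P[m];
        Q=Q[np.abs(Q[:,1]-np.median(Q[:,1]))<40]
        print("   button parts",len(Q),np.median(Q,0).round(1),"x",Q[:,0].min().round(1),Q[:,0].max().round(1))
        my=np.median(Q[:,1]); A=P[(P[:,2]>56)&(np.abs(P[:,1]-my)<40)]
        f=np.polyfit(A[:,0],A[:,1],1); res=A[:,1]-np.polyval(f,A[:,0]); A=A[np.abs(res)<12];f=np.polyfit(A[:,0],A[:,1],1)
        # scan: midline of upper points
        for x in range(320,600,20):
            s=A[np.abs(A[:,0]-x)<8]
            if len(s)>5: print("    ",x,len(s),s[:,1].min().round(1),s[:,1].max().round(1),"top",np.percentile(s[:,2],95).round(1))
E
```

```text
top bench z -0.42811751614658533
top base red 714 [522.9 237.5 191.4  33.    6.3] z 7.7 [427. 212.] [619. 259.]
   button parts 76 [ 496.6 -237.5   67.7] x 467.7 582.8
     460 6 -245.4 -233.8 top 66.4
     480 60 -245.4 -225.9 top 67.3
     500 85 -247.9 -225.9 top 85.3
     520 73 -247.6 -226.7 top 73.8
     540 83 -248.0 -227.2 top 75.3
     560 83 -249.2 -227.4 top 73.6
     580 78 -249.0 -227.7 top 73.8
top base yellow 371 [ 5.514e+02 -2.275e+02  1.366e+02  3.260e+01  2.000e-01] z 7.3 [ 483. -244.] [ 620. -211.]
   button parts 32 [439.2 -95.1  64.2] x 433.1 465.0
     440 57 -111.2 -87.2 top 68.3
     460 85 -106.8 -84.9 top 84.7
     480 78 -104.9 -81.7 top 87.0
     500 84 -103.1 -78.2 top 73.8
     520 85 -100.0 -74.8 top 74.5
     540 84 -96.2 -73.0 top 74.6
     560 68 -93.2 -71.6 top 69.8
     580 48 -89.7 -72.3 top 65.6
top base blue 581 [536.1 -85.4 166.8  52.    8.6] z 7.5 [ 450. -123.] [620. -48.]
   button parts 74 [441.3 242.8  70.1] x 410.0 563.8
     420 66 226.8 249.1 top 67.7
     440 93 226.4 249.4 top 86.0
     460 94 228.7 253.0 top 77.7
     480 85 231.1 254
[... 885 characters left out ...]
 top 86.4
     500 108 -105.2 -81.5 top 73.2
     520 123 -101.8 -78.3 top 73.1
     540 123 -99.0 -75.5 top 72.3
     560 145 -94.8 -71.5 top 69.3
     580 82 -89.2 -69.6 top 64.5
scene base blue 698 [534.6 -93.8 157.4  38.9   8.5] z 6.5 [ 459. -122.] [615. -67.]
   button parts 43 [515.3 248.5  70.6] x 411.8 563.4
     420 49 226.6 245.1 top 65.8
     440 93 227.3 248.7 top 84.2
     460 87 229.7 251.7 top 73.3
     480 91 230.9 252.9 top 73.7
     500 100 233.9 256.2 top 73.2
     520 106 236.5 259.0 top 72.6
     540 81 241.9 259.7 top 68.0
     560 47 248.5 259.8 top 63.6
     580 33 253.2 259.8 top 63.9
scene base black 1374 [551.   82.6  53.6 140.   86.5] z 6.5 [480.  52.] [620. 111.]
```

```bash
python3 - <<'E'
from h import *
from scipy.optimize import minimize
A=both()
roi=lambda P:(P[:,0]>380)&(P[:,0]<720)&(np.abs(P[:,1])<300)
def rectfit(Q,L,W):
    best=None
    c0=(Q.min(0)+Q.max(0))/2
    # maximise edge agreement: penalise points outside LxW rect, and gap at percentile extremes
    def f(x):
        R=np.array([[np.cos(x[2]),np.sin(x[2])],[-np.sin(x[2]),np.cos(x[2])]])
        q=(Q-x[:2])@R.T
        o=np.maximum(np.abs(q)-[L/2,W/2],0)
        return (np.minimum(o,6)**2).sum()
    r=[minimize(f,[*c0,a],method="Nelder-Mead",options=dict(maxiter=2000)) for a in(-.15,-.05,.05,.15)]
    r=min(r,key=lambda r:r.fun); x=r.x
    R=np.array([[np.cos(x[2]),np.sin(x[2])],[-np.sin(x[2]),np.cos(x[2])]]); q=(Q-x[:2])@R.T
    lo,hi=np.percentile(q,0.5,axis=0),np.percentile(q,99.5,axis=0)
    return x,lo,hi,r.fun/len(Q)
bounds=dict(red=(190,285),yellow=(-290,-180),blue=(-140,-30),black=(40,130))
for c,(a,b) in bounds.items():
  for name,sets in(("top",A[:1]),("scene",A[1:]),("both",A)):
    Q=[]
    for P,h,u in sets:
        m=roi(P)&colmask(h,c)&(P[:,2]>3)&(P[:,2]<13)&(P[:,1]>a)&(P[:,1]<b); Q.append(P[m])
    Q=np.vstack(Q)[:,:2]
    x,lo,hi,e=rectfit(Q,196,56)
    print(c,name,len(Q),np.round(x[:2],1),"ang",x[2].round(3),"lo",lo.round(1),"hi",hi.round(1),round(e,2))
# pipettes
for c,y0 in(("red",-238),("yellow",-90),("blue",245)):
  for name,(P,h,u) in zip(("top","scene"),A):
    m=roi(P)&(P[:,2]>55)&(np.abs(P[:,1]-y0)<35); Q=P[m]
    hc=P[m&colmask(h,c)]
    xs=[];ys=[]
    bx=hc[:,0].min()
    for x in np.arange(bx+50,bx+110,8):
        s=Q[np.abs(Q[:,0]-x)<5]; xs.append(x); ys.append((np.percentile(s[:,1],2)+np.percentile(s[:,1],98))/2)
    for x in np.arange(bx+155,bx+180,8):
        s=Q[np.abs(Q[:,0]-x)<5]; s=s[s[:,2]>58]
        if len(s)>4: xs.append(x); ys.append(np.median(s[:,1]))
    f=np.polyfit(xs,ys,1); ang=np.arctan(f[0])
    xm=bx+118*np.cos(ang)
    print("pip",c,name,"button x",bx.round(1),"max x",Q[:,0].max().round(1),"colmax",hc[:,0].max().round(1),"mid",xm.round(1),np.polyval(f,xm).round(1),"ang",ang.round(3),"bal",(xm-40*np.cos(ang)).round(1),np.polyval(f,xm-40).round(1),"res",np.abs(np.polyval(f,xs)-ys).max().round(1))
E
```

```text
red top 751 [523.4 250.8] ang 0.134 lo [-97.  -27.2] hi [93.3 26.3] 0.0
red scene 1322 [523.8 250.8] ang 0.141 lo [-89.  -27.7] hi [95.9 27.3] 0.0
red both 2073 [523.5 250.7] ang 0.141 lo [-96.2 -27.5] hi [96.  27.1] 0.0
yellow top 477 [ 579.4 -229.6] ang -0.147 lo [-95.8 -24.6] hi [90.6 25.7] 0.0
yellow scene 1233 [ 598.  -239.6] ang -0.026 lo [-91.8 -27.4] hi [79.2 26.3] 0.0
yellow both 1710 [ 579.9 -239.5] ang -0.03 lo [-96.4 -27.1] hi [97.2 26.8] 0.0
blue top 584 [550.5 -82.9] ang 0.161 lo [-97.6 -26.4] hi [70.9 25.4] 0.0
blue scene 789 [549.7 -84.6] ang 0.147 lo [-75.8 -25.7] hi [95.9 25. ] 0.0
blue both 1373 [550.3 -82.9] ang 0.15 lo [-96.6 -27.2] hi [94.9 25. ] 0.0
black top 1391 [576.5  81.4] ang -0.069 lo [-97.3 -26.4] hi [69.4 26.2] 0.0
black scene 1750 [577.8  81.3] ang -0.055 lo [-79.4 -27. ] hi [94.3 26.1] 0.0
black both 3141 [576.   81.2] ang -0.048 lo [-95.9 -26.8] hi [95.7 26.2] 0.0
pip red top button x 467.8 max x 703.5 colmax 623.8 mid 585.8 -239.9 ang -0.022 bal 545.8 -239.0 res 1.2
pip red scene button x 466.4 max x 702.3 colmax 623.3 mid 584.3 -239.9 ang -0.031 bal 544.3 -238.6 res 0.3
pip yellow top button x 433.0 max x 665.6 colmax 464.7 mid 549.7 -84.1 ang 0.151 bal 510.1 -90.2 res 0.7
pip yellow scene button x 434.1 max x 667.2 colmax 586.5 mid 550.6 -84.6 ang 0.155 bal 511.1 -90.9 res 0.9
pip blue top button x 410.0 max x 643.2 colmax 562.7 mid 526.9 250.4 ang 0.136 bal 487.2 244.9 res 1.0
pip blue scene button x 412.1 max x 642.3 colmax 563.5 mid 528.9 250.8 ang 0.148 bal 489.3 244.9 res 1.2
```

```bash
python3 -m handwheel '0.75 0.57 0 -0.35 0;0.75 0.57 0 -0.35 0;0.75 0.57 0 -0.35 0;0.75 0.57 0 -0.35 0;0.75 0.57 0 -0.35 0;0.75 0.57 0 -0.35 0;0.75 0.57 0 -0.35 0;0.75 0.57 0 -0.35 0;0.75 0.57 0 -0.35 0;0.75 0.57 0 -0.35 0;0.75 0.57 0 -0.35 0;0 0 0 0 0' 15; python3 -m handwheel '0 0 0 0 0;0 0 0 0 0'
```

```text
clock: 1.3
eef_pos: [512.2, -265.5, 205.1]
eef_rot: [-3.141, -0.0, -0.003]
wrist_force: [0.0, 0.0, 0.7]
finger_gap: 93.8
finger_force: 0.0
clock: 1.47
eef_pos: [508.3, -269.5, 205.3]
eef_rot: [-3.142, 0.0, -0.005]
wrist_force: [-1.1, -0.6, -0.2]
finger_gap: 94.0
finger_force: 0.0
```

```bash
python3 -m handwheel '0.46 0.38 0 -0.26 0;0.46 0.39 0 0 0;0 0 -0.7 0 0;0 0 -0.7 0 0;0 0 -0.7 0 0;0 0 -0.7 0 0;0 0 -0.7 0 0;0 0 -0.35 0 0;0 0 -0.3 0 0;0 0 0 0 0;0 0 0 0 0'; python3 -m handwheel '0 0 0 0 0.3;0 0 0 0 0.6;0 0 0 0 0.9;0 0 0 0 1;0 0 0 0 1;0 0 0 0 1;0 0 0 0 1;0 0 0 0 1;0 0 0 0 1;0 0 0 0 1' 15
```

```text
clock: 2.38
eef_pos: [545.2, -239.3, 39.9]
eef_rot: [3.142, -0.0, -0.029]
wrist_force: [-0.2, 0.7, 0.7]
finger_gap: 93.8
finger_force: 0.0
clock: 3.22
eef_pos: [545.4, -238.5, 39.4]
eef_rot: [-3.142, 0.0, -0.028]
wrist_force: [-0.4, 0.3, 0.1]
finger_gap: 30.6
finger_force: 0.0
```

```bash
python3 -m handwheel '0 0 0 0 1;0 0 0 0 1;0 0 0 0 1;0 0 0 0 1;0 0 0 0 1' 20;  python3 -m handwheel '0 0 0.2 0 1;0 0 0.3 0 1;0 0 0.4 0 1;0 0 0.4 0 1;0 0 0.4 0 1;0 0 0.3 0 1;0 0 0 0 1;0 0 0 0 1'; python3 - <<'E'
from h import *
P,h,u=cloud("scene")
m=(np.abs(P[:,1]+238)<35)&(P[:,2]>90)&(P[:,2]<150)&(P[:,0]>440)
Q=P[m]
for x in range(480,700,20):
    s=Q[np.abs(Q[:,0]-x)<8]
    if len(s):print(x,np.median(s[:,1]).round(1),np.percentile(s[:,2],97).round(1))
E
```

```text
clock: 3.63
eef_pos: [545.4, -238.6, 39.5]
eef_rot: [3.142, -0.0, -0.028]
wrist_force: [-0.3, -0.5, 0.7]
finger_gap: 26.0
finger_force: 20.0
clock: 4.3
eef_pos: [545.6, -238.6, 120.1]
eef_rot: [3.141, -0.001, -0.028]
wrist_force: [-0.1, 0.5, -2.6]
finger_gap: 26.1
finger_force: 20.0
480 -230.7 146.9
500 -244.5 149.9
520 -239.0 149.9
540 -245.8 149.9
560 -230.5 149.8
580 -238.0 149.9
600 -239.2 149.4
620 -240.5 144.6
640 -241.0 144.7
660 -241.7 144.8
680 -242.2 144.4
```

```bash
python3 -m handwheel '-0.02 0.35 0 -0.25 1;-0.02 0.7 0 0 1;-0.02 0.8 0 0 1;-0.02 0.8 0 0 1;-0.02 0.8 0 0 1;-0.02 0.8 0 0 1;-0.02 0.8 0 0 1;-0.02 0.8 0 0 1;-0.02 0.8 0 0 1;-0.02 0.7 0 0 1;-0.02 0.45 0 0 1;0 0.24 0 0 1'; python3 -m handwheel '0 0 0 0 1;0 0 -0.4 0 1;0 0 -0.4 0 1;0 0 -0.4 0 1;0 0 -0.3 0 1;0 0 0 0 1;0 0 0 0 1'; python3 - <<'E'
from h import *
for n in("top","scene"):
    p,d=camera(n);cv2.imwrite(f"pics/{n}1.png",p[:,:,::-1])
p=cv2.imread("pics/scene1.png")[120:300,180:420]
cv2.imwrite("pics/s1c.png",cv2.resize(p,(800,600),interpolation=cv2.INTER_CUBIC))
E
```

```text
clock: 5.35
eef_pos: [535.9, 85.1, 118.4]
eef_rot: [3.142, 0.002, -0.048]
wrist_force: [-0.1, 0.2, -0.8]
finger_gap: 25.8
finger_force: 20.0
clock: 5.93
eef_pos: [536.5, 82.3, 59.2]
eef_rot: [3.141, 0.001, -0.05]
wrist_force: [0.1, -0.3, -0.5]
finger_gap: 26.0
finger_force: 20.0
```

View pics/s1c.png

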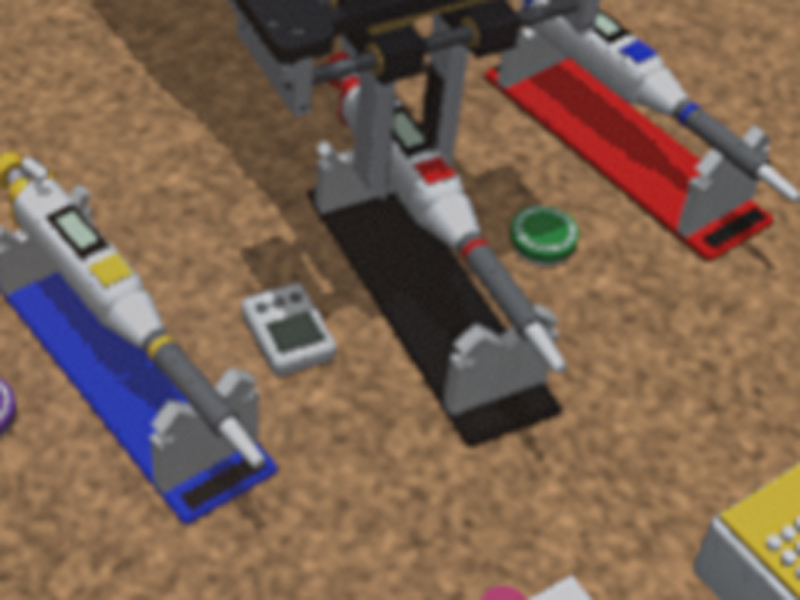

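```bash
python3 -m handwheel '0 0.02 -0.15 0 1;0 0 -0.15 0 1;0 0 -0.12 0 1;0 0 -0.07 0 1;0 0 0 0 1;0 0 0 0 1'; python3 - <<'E'
from h import *
for n in("scene","top"):
    P,h,u=cloud(n)
    m=(np.abs(P[:,1]-80)<35)&(P[:,2]>45)&(P[:,2]<75)&(P[:,0]>440)
    Q=P[m]
    for x in range(600,690,15):
        s=Q[(np.abs(Q[:,0]-x)<7)&(Q[:,2]>57)]
        if len(s):print(n,x,np.median(s[:,1]).round(1),np.percentile(s[:,2],97).round(1))
E
```

```text
clock: 6.53
eef_pos: [536.6, 83.8, 39.6]
eef_rot: [3.142, 0.0, -0.05]
wrist_force: [0.3, -1.2, -1.1]
finger_gap: 25.7
finger_force: 20.0
scene 600 78.7 66.3
scene 615 77.8 64.3
scene 630 77.1 63.9
scene 645 75.2 63.7
scene 660 76.3 63.6
scene 675 75.4 61.4
top 645 57.3 63.8
top 675 75.4 62.9
```

```bash
python3 -m handwheel '0 0 0 0 0.6;0 0 0 0 0.5;0 0 0 0 0.4;0 0 0 0 0.3;0 0 0 0 0.3;0 0 0 0 0.3;0 0 0 0 0.3;0 0 0 0 0.3'; python3 -m handwheel '0 0 0.5 0 0.3;0 0 0.7 0 0.3;0 0 0.7 0 0;0 0 0.4 0 0;0 0 0 0 0;0 0 0 0 0'; cat > pips.py <<'E'
from h import *
import sys
# args: colour x0 y0 (approx mid)
def pips(c,x0,y0):
  for name in("top","scene"):
    P,h,u=cloud(name)
    m=(abs(P[:,0]-x0)<130)&(P[:,2]>55)&(P[:,2]<92)&(np.abs(P[:,1]-y0)<32); Q=P[m]
    hc=P[m&colmask(h,c)]; bx=hc[:,0].min(); xs=[];ys=[]
    for x in np.r_[np.arange(bx+50,bx+110,8),np.arange(bx+155,bx+180,8)]:
        s=Q[np.abs(Q[:,0]-x)<5]; s=s[s[:,2]>(58 if x>bx+150 else 0)]
        if len(s)>4: xs.append(x); ys.append((np.percentile(s[:,1],3)+np.percentile(s[:,1],97))/2)
    f=np.polyfit(xs,ys,1); ang=np.arctan(f[0]); xm=bx+118*np.cos(ang)
    print("pip",c,name,"maxx",Q[:,0].max().round(1),"colmax",hc[:,0].max().round(1),"mid",xm.round(1),np.polyval(f,xm).round(1),"ang",ang.round(3),"bal",(xm-40*np.cos(ang)).round(1),np.polyval(f,xm-40).round(1),"res",np.abs(np.polyval(f,xs)-ys).max().round(1))
pips(sys.argv[1],float(sys.argv[2]),float(sys.argv[3]))
E
python3 pips.py red 576 81
```

```text
clock: 7.3
eef_pos: [536.6, 83.8, 39.9]
eef_rot: [-3.142, -0.0, -0.05]
wrist_force: [0.2, 0.6, 0.7]
finger_gap: 65.6
finger_force: 0.0
clock: 7.8
eef_pos: [536.8, 83.9, 132.2]
eef_rot: [-3.141, -0.001, -0.05]
wrist_force: [-0.1, -0.4, -1.4]
finger_gap: 89.2
finger_force: 0.0Traceback (most recent call last):
  File "pips.py", line 14, in <module>
    pips(sys.argv[1],float(sys.argv[2]),float(sys.argv[3]))
    ~~~~^^^^^^^^^^^^^^^^^^^^^^^^^^^^^^^^^^^^^^^^^^^^^^^^^^^
  File "pips.py", line 8, in pips
    hc=P[m&colmask(h,c)]; bx=hc[:,0].min(); xs=[];ys=[]
                             ~~~~~~~~~~~^^
    return umr_minimum(a, axis, None, out, keepdims, initial, where)
ValueError: zero-size array to reduction operation minimum which has no identity
```

```bash
python3 -m handwheel '-0.1 -0.6 0 0.4 0;-0.1 -0.7 0 0.4 0;-0.1 -0.7 0 0.4 0;-0.1 -0.7 0 0.4 0;-0.1 -0.7 0 0.4 0;-0.1 -0.6 0 0.33 0;-0.05 -0.36 0 0 0;0 0 0 0 0;0 0 0 0 0'; python3 pips.py red 576 81
```

```text
clock: 8.6
eef_pos: [510.1, -90.7, 130.7]
eef_rot: [-3.141, 0.002, 0.152]
wrist_force: [0.8, -0.1, -0.9]
finger_gap: 93.8
finger_force: 0.0
pip red top maxx 694.0 colmax 613.9 mid 576.5 80.1 ang -0.058 bal 536.6 82.4 res 0.9
pip red scene maxx 694.1 colmax 614.9 mid 577.1 80.4 ang -0.039 bal 537.1 81.9 res 1.3
```

```bash
python3 -m handwheel '0 0 -0.7 0 0;0 0 -0.7 0 0;0 0 -0.5 0 0;0 0 -0.38 0 0;0 0 0 0 0.3;0 0 0 0 0.5' 20; python3 -m handwheel '0 0 0 0 0.8;0 0 0 0 1;0 0 0 0 1;0 0 0 0 1;0 0 0 0 1;0 0 0 0 1;0 0 0 0 1;0 0 0 0 1;0 0 0 0 1;0 0 0 0 1;0 0 0 0 1;0 0 0 0 1'
```

```text
clock: 9.2
eef_pos: [510.5, -89.7, 40.4]
eef_rot: [-3.141, 0.001, 0.155]
wrist_force: [0.2, 0.4, 0.3]
finger_gap: 84.2
finger_force: 0.0
clock: 10.2
eef_pos: [510.6, -90.6, 40.7]
eef_rot: [-3.142, 0.0, 0.154]
wrist_force: [-0.3, 0.4, 1.0]
finger_gap: 26.0
finger_force: 20.0
```

```bash
python3 -m handwheel '0 0 0.2 0 1;0 0 0.3 0 1;0 0 0.5 0 1;0 0 0.5 0 1;0 0 0.3 0 1;0 0 0.2 0 1;0.1 -0.25 0 -0.25 1;0.1 -0.5 0 -0.3 1;0.1 -0.6 0 -0.3 1;0.1 -0.6 0 -0.3 1;0.1 -0.6 0 -0.3 1;0.1 -0.6 0 -0.3 1'; python3 -m handwheel '0.13 -0.36 0 -0.3 1;0 -0.18 0 -0.06 1;0 0 0 0 1;0 0 -0.4 0 1;0 0 -0.5 0 1;0 0 -0.4 0 1;0 0 -0.2 0 1;0 0 0 0 1;0 0 0 0 1'
```

```text
clock: 11.2
eef_pos: [534.4, -218.3, 119.6]
eef_rot: [-3.141, 0.001, -0.002]
wrist_force: [0.1, 0.2, -1.4]
finger_gap: 25.7
finger_force: 20.0
clock: 11.95
eef_pos: [539.9, -237.8, 60.9]
eef_rot: [-3.141, 0.0, -0.03]
wrist_force: [-0.9, 0.2, 0.1]
finger_gap: 26.1
finger_force: 20.0
```

Over the yellow rest, 20 mm up and on target; lower, release, rise and go over to the blue pipette (488, 245).

```bash
python3 -m handwheel '0 0 -0.15 0 1;0 0 -0.15 0 1;0 0 -0.13 0 1;0 0 -0.07 0 1;0 0 0 0 1;0 0 0 0 1'; python3 -m handwheel '0 0 0 0 0.6;0 0 0 0 0.5;0 0 0 0 0.4;0 0 0 0 0.3;0 0 0 0 0.3;0 0 0 0 0.3;0 0 0 0 0.3;0 0 0.4 0 0.3;0 0 0.7 0 0.3;0 0 0.7 0 0;0 0 0.4 0 0;0 0 0 0 0'
```

```text
clock: 12.45
eef_pos: [539.9, -238.2, 40.6]
eef_rot: [3.142, -0.0, -0.031]
wrist_force: [0.7, -1.1, 0.0]
finger_gap: 26.2
finger_force: 20.0
clock: 13.45
eef_pos: [541.2, -238.9, 132.6]
eef_rot: [3.139, -0.005, -0.03]
wrist_force: [0.3, -0.1, 1.2]
finger_gap: 82.5
finger_force: 0.0
```

```bash
python3 -m handwheel '-0.1 0.9 0 0.16 0;-0.1 0.9 0 0.16 0;-0.1 0.9 0 0.16 0;-0.1 0.9 0 0.16 0;-0.1 0.9 0 0.16 0;-0.1 0.9 0 0.16 0;-0.1 0.9 0 0.16 0;-0.1 0.9 0 0.16 0;-0.1 0.9 0 0.16 0;-0.1 0.9 0 0.16 0;-0.1 0.9 0 0.16 0;-0.1 0.9 0 0.16 0'; python3 -m handwheel '-0.09 0.7 0 0.05 0;0 0.58 0 0 0;0 0 0 0 0;0 0 0 0 0;0 0 0 0 0'; python3 pips.py yellow 580 -239
```

```text
clock: 14.45
eef_pos: [491.0, 195.5, 127.9]
eef_rot: [3.141, 0.001, 0.138]
wrist_force: [0.3, 0.4, -0.1]
finger_gap: 94.0
finger_force: 0.0
clock: 14.87
eef_pos: [488.0, 244.5, 127.9]
eef_rot: [3.141, 0.001, 0.141]
wrist_force: [0.4, -0.6, -0.3]
finger_gap: 93.7
finger_force: 0.0
pip yellow top maxx 697.6 colmax 618.3 mid 580.1 -239.1 ang -0.039 bal 540.1 -237.5 res 0.9
pip yellow scene maxx 697.5 colmax 617.1 mid 580.3 -238.8 ang -0.044 bal 540.3 -237.1 res 0.3
```

Yellow is seated within 1 mm. Grasp blue.

```bash
python3 -m handwheel '0 0 -0.7 0 0;0 0 -0.7 0 0;0 0 -0.5 0 0;0 0 -0.3 0 0;0 0 0 0 0.3;0 0 0 0 0.5' 20; python3 -m handwheel '0 0 0 0 0.8;0 0 0 0 1;0 0 0 0 1;0 0 0 0 1;0 0 0 0 1;0 0 0 0 1;0 0 0 0 1;0 0 0 0 1;0 0 0 0 1;0 0 0 0 1;0 0 0 0 1;0 0 0 0 1'
```

```text
clock: 15.47
eef_pos: [488.5, 244.7, 41.0]
eef_rot: [3.142, 0.0, 0.141]
wrist_force: [0.4, 0.8, 0.8]
finger_gap: 83.5
finger_force: 0.0
clock: 16.47
eef_pos: [488.2, 245.3, 40.8]
eef_rot: [-3.141, -0.0, 0.142]
wrist_force: [-1.3, 3.9, 2.5]
finger_gap: 26.1
finger_force: 20.0
```

```bash
python3 -m handwheel '0 0 0.2 0 1;0 0 0.3 0 1;0 0 0.5 0 1;0 0 0.5 0 1;0 0 0.3 0 1;0 0 0.2 0 1;0 0 0 0 1'; python3 -m handwheel '0.05 -0.4 0 0.11 1;0.05 -0.7 0 0 1;0.05 -0.8 0 0 1;0.05 -0.8 0 0 1;0.05 -0.8 0 0 1;0.05 -0.8 0 0 1;0.05 -0.8 0 0 1;0.05 -0.8 0 0 1;0.05 -0.8 0 0 1;0.05 -0.75 0 0 1;0.05 -0.6 0 0 1;0.01 -0.32 0 0 1';  python3 -m handwheel '0 0 0 0 1;0 0 -0.4 0 1;0 0 -0.5 0 1;0 0 -0.4 0 1;0 0 -0.2 0 1;0 0 0 0 1;0 0 0 0 1'
```

```text
clock: 17.05
eef_pos: [488.8, 245.2, 122.5]
eef_rot: [-3.141, -0.003, 0.141]
wrist_force: [-0.4, -0.5, -0.2]
finger_gap: 26.4
finger_force: 19.9
clock: 18.05
eef_pos: [510.2, -92.1, 119.7]
eef_rot: [-3.141, 0.001, 0.149]
wrist_force: [-0.3, 0.1, -0.4]
finger_gap: 25.9
finger_force: 19.9
clock: 18.63
eef_pos: [510.7, -89.1, 60.8]
eef_rot: [-3.141, 0.0, 0.152]
wrist_force: [-0.4, -0.2, -0.3]
finger_gap: 26.1
finger_force: 19.9
```

```bash
python3 -m handwheel '0 0 -0.15 0 1;0 0 -0.15 0 1;0 0 -0.13 0 1;0 0 -0.07 0 1;0 0 0 0 1;0 0 0 0 1'; python3 -m handwheel '0 0 0 0 0.6;0 0 0 0 0.5;0 0 0 0 0.4;0 0 0 0 0.3;0 0 0 0 0.3;0 0 0 0 0.3;0 0 0 0 0.3;0 0 0.4 0 0.3;0 0 0.7 0 0.3;0 0 0.7 0 0;0 0 0.4 0 0;0 0 0 0 0'; python3 -m handwheel '0.1 0.6 0 -0.4 0;0.1 0.7 0 -0.4 0;0.1 0.7 0 -0.4 0;0.1 0.7 0 -0.4 0;0.1 0.7 0 -0.4 0;0.1 0.6 0 -0.31 0;0.05 0.32 0 0 0;0 0 0 0 0;0 0 0 0 0'; python3 pips.py blue 550 -84;
```

```text
clock: 19.13
eef_pos: [510.7, -89.7, 40.6]
eef_rot: [-3.142, -0.0, 0.151]
wrist_force: [-0.6, 0.2, -0.1]
finger_gap: 25.9
finger_force: 20.0
clock: 20.13
eef_pos: [512.1, -90.1, 132.1]
eef_rot: [3.139, -0.005, 0.151]
wrist_force: [0.2, -1.8, 0.5]
finger_gap: 82.2
finger_force: 0.0
clock: 20.88
eef_pos: [536.3, 82.8, 127.9]
eef_rot: [3.141, 0.001, -0.049]
wrist_force: [0.5, -0.7, 0.5]
finger_gap: 94.1
finger_force: 0.0
pip blue top maxx 663.5 colmax 587.3 mid 549.1 -83.8 ang 0.167 bal 509.7 -90.5 res 5.0
pip blue scene maxx 665.2 colmax 585.7 mid 549.5 -84.5 ang 0.18 bal 510.2 -91.7 res 2.5
```

```bash
python3 -m handwheel '0 0 -0.7 0 0;0 0 -0.7 0 0;0 0 -0.5 0 0;0 0 -0.3 0 0;0 0 0 0 0.3;0 0 0 0 0.5' 20; python3 -m handwheel '0 0 0 0 0.8;0 0 0 0 1;0 0 0 0 1;0 0 0 0 1;0 0 0 0 1;0 0 0 0 1;0 0 0 0 1;0 0 0 0 1;0 0 0 0 1;0 0 0 0 1;0 0 0 0 1;0 0 0 0 1'
```

```text
clock: 21.48
eef_pos: [536.8, 82.4, 41.0]
eef_rot: [3.142, 0.0, -0.051]
wrist_force: [0.4, 0.2, 0.5]
finger_gap: 84.0
finger_force: 0.0
clock: 22.48
eef_pos: [536.6, 83.1, 40.7]
eef_rot: [-3.142, 0.0, -0.05]
wrist_force: [-0.5, -0.3, 0.0]
finger_gap: 25.6
finger_force: 20.0
```

```bash
python3 -m handwheel '0 0 0.2 0 1;0 0 0.3 0 1;0 0 0.5 0 1;0 0 0.5 0 1;0 0 0.3 0 1;0 0 0.2 0 1;0 0 0 0 1'; python3 -m handwheel '-0.15 0.3 0 0.24 1;-0.2 0.55 0 0.3 1;-0.2 0.6 0 0.3 1;-0.2 0.6 0 0.3 1;-0.2 0.6 0 0.3 1;-0.15 0.6 0 0.3 1;-0.15 0.5 0 0.3 1;-0.06 0.3 0 0.15 1;0 0 0 0 1;0 0 0 0 1';  python3 -m handwheel '0 0 -0.4 0 1;0 0 -0.5 0 1;0 0 -0.4 0 1;0 0 -0.2 0 1;0 0 0 0 1;0 0 0 0 1'
```

```text
clock: 23.07
eef_pos: [537.4, 83.1, 123.0]
eef_rot: [-3.141, -0.003, -0.051]
wrist_force: [0.7, 0.2, -1.0]
finger_gap: 26.0
finger_force: 20.0
clock: 23.9
eef_pos: [483.9, 245.1, 120.1]
eef_rot: [3.141, 0.001, 0.141]
wrist_force: [-0.5, -0.5, -0.8]
finger_gap: 25.9
finger_force: 20.0
clock: 24.4
eef_pos: [484.5, 244.5, 60.9]
eef_rot: [3.142, 0.0, 0.14]
wrist_force: [-0.2, 0.2, -1.2]
finger_gap: 25.8
finger_force: 20.0
```

Lower, release, then retreat up and back towards the base side.

```bash
python3 -m handwheel '0 0 -0.15 0 1;0 0 -0.15 0 1;0 0 -0.13 0 1;0 0 -0.07 0 1;0 0 0 0 1;0 0 0 0 1'; python3 -m handwheel '0 0 0 0 0.6;0 0 0 0 0.5;0 0 0 0 0.4;0 0 0 0 0.3;0 0 0 0 0.3;0 0 0 0 0.3;0 0 0 0 0.3;0 0 0.4 0 0.3;0 0 0.7 0 0.3;0 0 0.7 0 0;0 0 0.7 0 0;0 0 0.4 0 0'; python3 -m handwheel '-0.1 0.7 0.2 0 0;-0.1 0.7 0.2 0 0;-0.1 0.7 0.2 0 0;-0.1 0.7 0.2 0 0;-0.1 0.7 0.2 0 0;-0.1 0.7 0.2 0 0;-0.1 0.7 0 0 0;0 0 0 0 0;0 0 0 0 0'; python3 pips.py red 523 251;python3 pips.py blue 550 -84;python3 - <<'E'
from h import *
for n in("top","scene"):
    p,d=camera(n);cv2.imwrite(f"pics/{n}2.png",cv2.resize(p[:,:,::-1],(800,600),interpolation=cv2.INTER_CUBIC))
E
```

```text
clock: 24.9
eef_pos: [484.4, 245.2, 40.7]
eef_rot: [-3.141, -0.0, 0.141]
wrist_force: [-0.6, 0.5, -0.1]
finger_gap: 25.7
finger_force: 20.0
clock: 25.9
eef_pos: [484.9, 245.3, 159.8]
eef_rot: [-3.141, -0.003, 0.141]
wrist_force: [-0.1, -1.0, 0.6]
finger_gap: 82.4
finger_force: 0.0
clock: 26.65
eef_pos: [455.6, 441.9, 204.0]
eef_rot: [3.141, 0.001, 0.142]
wrist_force: [0.2, -0.7, 0.0]
finger_gap: 94.0
finger_force: 0.0
pip red top maxx 640.4 colmax 564.6 mid 524.1 249.7 ang 0.175 bal 484.7 242.6 res 5.3
pip red scene maxx 640.3 colmax 561.7 mid 522.5 248.9 ang 0.17 bal 483.1 242.1 res 0.8
pip blue top maxx 664.2 colmax 599.5 mid 549.5 -84.4 ang 0.15 bal 510.0 -90.5 res 0.8
pip blue scene maxx 665.2 colmax 584.6 mid 548.9 -85.0 ang 0.168 bal 509.5 -91.8 res 0.8
```

View pics/scene2.png

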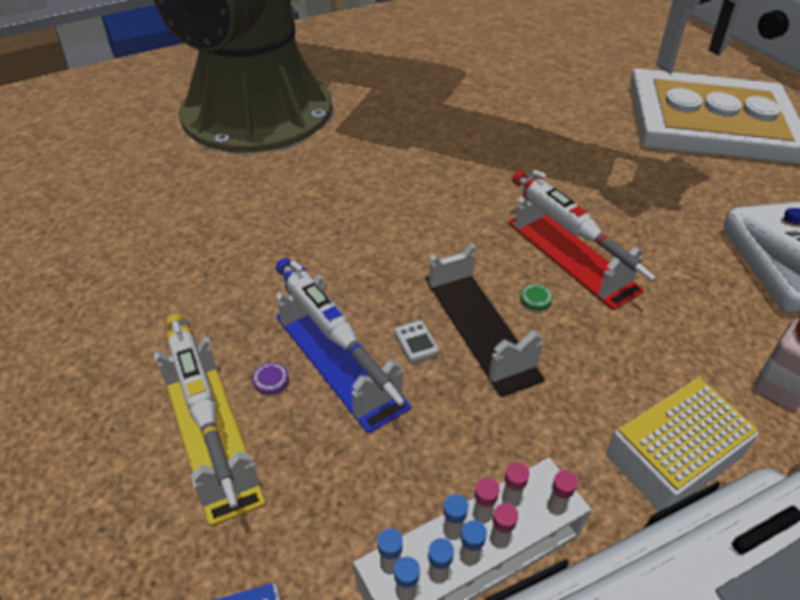

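View pics/top2.png

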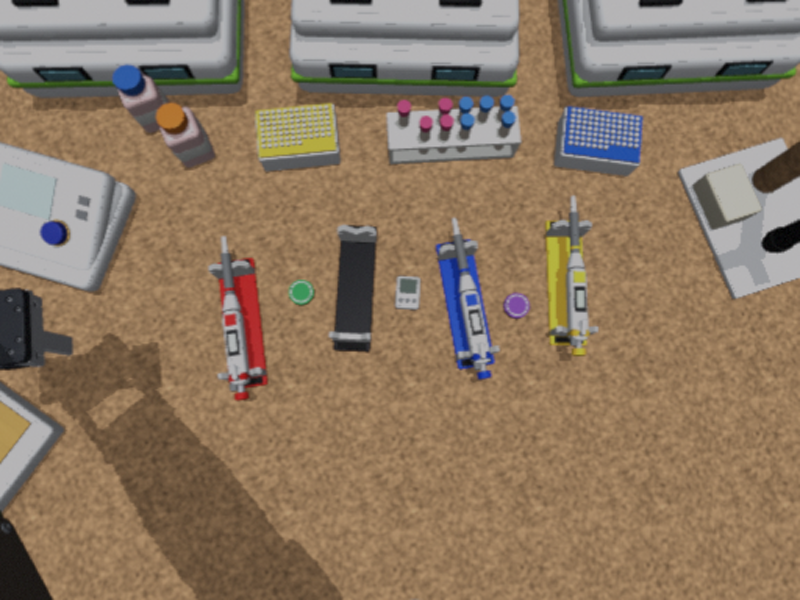

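The pictures show all three pipettes seated on their own colours: in the top view red's mid is near (232,320), blue's near (468,297) and yellow's near (577,276). The spare rest at (355,288) is empty, and the dishes and timer have not moved. The arm is clear.

```bash
python3 -c "
from cell import *
print(sign_off())"
```

```text
the job is handed in; nothing more can be done
None
```

I moved all three pipettes to the rests of their own colour and handed the job in after about 27 s; by the camera each middle is within about 2 mm of its seat point, the spare rest is empty, and the dishes and timer look unmoved, but sign-off returned no verdict.

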